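Warming tray: main switch, then the blue mug's zone

ROBOT

A 6-joint arm with a two-finger parallel gripper is mounted at the origin on a cart in front of the work surface, level with it; the furniture and walls round the work are solid. World frame = base frame: x ahead of the robot, y to its left, z up, the work surface at z = 0. Lengths are in m, angles in rad, forces in N, time in s.
With the tool pointing down it reaches from about 0.25 to 0.725 m from the base axis. Payload 4 kg.
Tool frame: the origin (TCP) lies on the centre line of the jaws, within the pads' length; the fingertips stand 22 mm ahead of it and the grasp point (between the pads) lies 3 mm ahead of it; z points along the fingers, y is the line along which they close (so a half turn about z gives the same grasp; the last joint's range is limited). The gripper opens to 85 mm and grips with 20 to 120 N. Pads are 22 mm wide; open, the fingers measure 114 mm over their backs; the gripper's body (76 mm by 85 mm) begins 54 mm behind the grasp point. The pads swing forward as they close: fully open they stand 13 mm farther back than shut.
Start: joints at [1.326, 0.241, 0.005, 1.335, 0, 1.571], TCP at [0.121, 0.485, 0.253] pointing down, gripper open.
Joint ranges: [-2.72, 2.72], [-1.05, 1.87], [-1.09, 1.28], [-1.99, 2.15], [-1.42, 1.44], [-3.14, 3.14]. Speed limits (rad/s): [2.79, 2.79, 3.14, 3.14, 3.14, 3.14].

INTERFACE

Orientations are given as a unit quaternion [x, y, z, w].
In Python, from workcell import bot gives the robot as it stands.
- The arm moves only by the shell command python3 -m inch 'ROWS'. ROWS is JSON, one flat list of numbers, 7 for each row, row after row: the shift along the world's x, y, z in mm, then the turn, a rotation vector about the world's x, y, z in rad, then the opening in per cent of the stroke, from 0 (shut) to 100 (fully open). A call has 1 to 8 rows; each row is the pose to reach, as a shift and turn from the pose commanded when the call began; what a row does not reach only later rows make up. A row lasts 1/12 s, in which the tool goes at most 41.7 mm and 7.16 degrees, less where a joint would pass 70% of its speed; a pose out of reach is approached as far as the arm can. A call with a gripper value outside its range is refused whole. The fingers move at their own pace and stop on an object; the grip force is fixed at half the most. Time passes only in rows, so rows that repeat a pose let the fingers close. It gives the time, the measured TCP pose, the force, the opening and the grip force at its end, in the units of the state.
- bot.get_obs(): the state, without advancing time (a new reading comes with each control period).
- bot.camera(name): name is "side" or "top"; returns the picture (384x512x3 uint8, blue, green, red); there is no depth.
- bot.camera_info(name): a dict with "intrinsics" (3x3 intrinsics, pixels), "distortion" ([k1, k2, p1, p2, k3] as OpenCV has them; the pictures are not rectified), "camera_from_world" (4x4, takes a point from world to camera coordinates). Camera axes: x right, y down, z forward; pixel columns grow to the right and rows downward; lengths in m; the calibration is good to about 2 mm. A picture is of the moment at which its call begins. camera_info takes no time and is no camera call.
- bot.job_done(): hands the job in; it is judged then, once.
Trained networks look in the newest picture that a camera, given by its name, has taken for a name from the list of things; names that differ only in an ending like _2 or _b are one class to them, and where a whole thing is asked for, a point or a joint stands for the part that bears it (a point fixed in the world has none). Each returns a list of dicts, best first, with "confidence" (0 to 1); they miss things now and then, are a little off and sometimes report something else, mostly with a low value. They report only what shows in the picture. A call takes as long as a camera call.
- bot.silhouettes(camera, target): "mask" (384x512 bool, what is visible of it) and "uv" ([column, row] in pixels, amid what is visible of it).
- bot.spot_point(camera, target): "uv" ([column, row] in pixels: a listed point, or the origin of a listed thing).
The state is a dict: "clock": time; "joint_pos": joint angles; "joint_vel": joint speeds; "tau": joint torques, N m; "eef_pos": TCP position; "tool_rot": TCP orientation; "ft_force": force on the tool from outside, world axes, zero at the start; "ft_torque": the same for the moment, N m; "grip_width": finger opening in m; "grasp_force": force on a finger pad.
Only numpy, scipy, OpenCV 4.12 (cv2) and the standard library are available. Lean on these libraries where they do the work, as an engineer would, in place of code of your own. Each camera call takes 0.05 s, during which the arm holds its last target. There are 200 camera calls.

TASK

Keep only the drink in the blue mug warm: on the warming tray press the red main switch on, and after that press on the white switch that stands in front of the blue mug. A switch is on when its end nearest the robot, the one with the black mark, has been pushed fully down. Only press; leave the other two white switches off and leave the mugs and the coffee jar standing where they are.

Things in the scene. Friction and masses are not known exactly. Their poses are not given: they have to be found in the camera images.
- tray: Electric warming tray, fixed, 260 (x) x 500 mm (y), top 40 mm above the worktop. Origin: middle of its footprint at worktop height; -x its robot side, +y its left. Three white rings (zones) at x = +45, y = +130 (left), 0 (middle), -130 mm (right). In front, at x = -95 mm: a white rocker for each zone at the same y; at y = +205 and -205 mm the red main rocker and an amber lamp, either way round.
- main_switch_end (a point): Red main rocker (42 x 26 mm) at either end of the row. Point to push: middle of the near half of its top, 12 mm from its hinge towards the robot. It moves with the rocker: 51 mm above the worktop when off (face sloping 0.32 rad, higher towards the robot), 47 mm when on (near half level).
- main_switch (a joint): Red main rocker, rad: 0 = off (end nearest the robot, with the black mark, raised), 0.32 = fully on (that end pushed down to its stop). Stays where left, no spring. Pushing the near end down takes about 4 N; 0.26 and more counts as on.
- left_switch_end (a point): White rocker (42 x 26 mm, in a flat grey bezel) in front of the left zone. Point to push: middle of the near half of its top, 12 mm from its hinge towards the robot. It moves with the rocker: 51 mm above the worktop when off (face sloping 0.32 rad, higher towards the robot), 47 mm when on (near half level).
- left_switch (a joint): White rocker of the left zone, rad: 0 = off (end nearest the robot, with the black mark, raised), 0.32 = fully on (that end pushed down to its stop). Stays where left, no spring. Pushing the near end down takes about 4 N; 0.26 and more counts as on.
- middle_switch_end (a point): White rocker (42 x 26 mm, in a flat grey bezel) in front of the middle zone. Point to push: middle of the near half of its top, 12 mm from its hinge towards the robot. It moves with the rocker: 51 mm above the worktop when off (face sloping 0.32 rad, higher towards the robot), 47 mm when on (near half level).
- middle_switch (a joint): White rocker of the middle zone, rad: 0 = off (end nearest the robot, with the black mark, raised), 0.32 = fully on (that end pushed down to its stop). Stays where left, no spring. Pushing the near end down takes about 4 N; 0.26 and more counts as on.
- right_switch_end (a point): White rocker (42 x 26 mm, in a flat grey bezel) in front of the right zone. Point to push: middle of the near half of its top, 12 mm from its hinge towards the robot. It moves with the rocker: 51 mm above the worktop when off (face sloping 0.32 rad, higher towards the robot), 47 mm when on (near half level).
- right_switch (a joint): White rocker of the right zone, rad: 0 = off (end nearest the robot, with the black mark, raised), 0.32 = fully on (that end pushed down to its stop). Stays where left, no spring. Pushing the near end down takes about 4 N; 0.26 and more counts as on.
- blue_mug: Plain dark blue mug, 82 x 121 x 92 mm with handle. Upright and loose on one of the three tray zones, handle roughly to the far side. Origin: centre of its bounding box seen from above (about 20 mm from the cup's axis, towards the handle), at its underside 40 mm above the worktop. Not to be moved.
- striped_mug: White mug with a broad red-brown band, 85 x 120 x 104 mm with handle. Upright and loose on one of the three tray zones, handle roughly to the far side. Origin: centre of its bounding box seen from above (about 20 mm from the cup's axis, towards the handle), at its underside 40 mm above the worktop. Not to be moved.
- dotted_mug: White mug with small grey dots, 92 x 130 x 100 mm with handle. Upright and loose on one of the three tray zones, handle roughly to the far side. Origin: centre of its bounding box seen from above (about 20 mm from the cup's axis, towards the handle), at its underside 40 mm above the worktop. Not to be moved.
- coffee_jar: Clear jar of grey-brown coffee with a red lid, 89 x 90 x 165 mm, loose on the worktop off the left end of the tray. Origin: middle of its underside. Not to be moved.

How it is judged:
On the way, in this order (a step that is already met when the one before it is completed fails the run):
1. the red main switch is on (value of joint main_switch above 0.26 rad), for 0.1 s.
2. the white switch in front of the blue mug is on (((y of blue_mug in the frame of tray between 0.065 and 0.195 m and value of joint left_switch above 0.26 rad) or (y of blue_mug in the frame of tray between -0.065 and 0.065 m and value of joint middle_switch above 0.26 rad) or (y of blue_mug in the frame of tray between -0.195 and -0.065 m and value of joint right_switch above 0.26 rad))), for 0.1 s.
At the end, for the whole second after the job is handed in: The red main rocker and the white rocker in front of the blue mug are on (at least 0.26 of 0.32 rad), the other two white rockers are off (under 0.08 rad), and the three mugs and the coffee jar stand upright, at rest, within 20 mm of where they began (value of joint main_switch above 0.26 rad and ((y of blue_mug in the frame of tray between 0.065 and 0.195 m and value of joint left_switch above 0.26 rad and value of joint each of middle_switch, right_switch below 0.08 rad) or (y of blue_mug in the frame of tray between -0.065 and 0.065 m and value of joint middle_switch above 0.26 rad and value of joint each of left_switch, right_switch below 0.08 rad) or (y of blue_mug in the frame of tray between -0.195 and -0.065 m and value of joint right_switch above 0.26 rad and value of joint each of left_switch, middle_switch below 0.08 rad)) and distance of each of blue_mug, striped_mug, dotted_mug, coffee_jar from where it was at the start of the episode below 0.02 m and angle between each of blue_mug, striped_mug, dotted_mug, coffee_jar's own z axis and vertical below 0.15 rad and linear speed of each of blue_mug, striped_mug, dotted_mug, coffee_jar below 0.02 m/s); the robot touches nothing.
It fails at once if a white switch is pressed while the main switch is still off (value of joint main_switch below 0.2 rad and value of joint any of left_switch, middle_switch, right_switch above 0.16 rad).
It fails at once if a white switch of another zone is pressed on ((y of blue_mug in the frame of tray between 0.065 and 0.195 m and value of joint any of middle_switch, right_switch above 0.16 rad) or (y of blue_mug in the frame of tray between -0.065 and 0.065 m and value of joint any of left_switch, right_switch above 0.16 rad) or (y of blue_mug in the frame of tray between -0.195 and -0.065 m and value of joint any of left_switch, middle_switch above 0.16 rad)).
It fails at once if a mug or the coffee jar is lifted, tipped or pushed away (distance of any of blue_mug, striped_mug, dotted_mug, coffee_jar from where it was at the start of the episode above 0.03 m or angle between any of blue_mug, striped_mug, dotted_mug, coffee_jar's own z axis and vertical above 0.3 rad).
It also fails if it takes over 35 s, if anything falls off the work surface, if the arm or the gripper's body presses on something with over 40 N, if the wrist force passes 120 N, or if a joint passes its speed limit or range.

## Working session

There is one attempt and no reset: what is moved stays moved. The work goes in short steps, Python scripts to look and compute and a shell command to move; the robot and the scene stay as the last step left them, time stands still between calls to the robot, and variables do not carry over. Pictures are saved under pics/ and viewed, at most 10 in all, crops included, and the job is handed in when it is done.

```bash
mkdir -p pics; cat > h.py <<'E'
import numpy as np, cv2
from workcell import bot
def ray(cam,uv):
    i=bot.camera_info(cam);K=np.array(i["intrinsics"]);D=np.array(i["distortion"]);T=np.array(i["camera_from_world"])
    p=cv2.undistortPoints(np.array([[uv]],float),K,D)[0,0]
    R,t=T[:3,:3],T[:3,3]
    return -R.T@t, R.T@np.array([p[0],p[1],1])
def atz(cam,uv,z):
    c,d=ray(cam,uv); return c+d*(z-c[2])/d[2]
E
python3 - <<'E'
from h import *
for c in("top","side"): cv2.imwrite(f"pics/{c}0.png",bot.camera(c))
Z=dict(main_switch_end=.051,left_switch_end=.051,middle_switch_end=.051,right_switch_end=.051,blue_mug=.04,striped_mug=.04,dotted_mug=.04,tray=0,coffee_jar=0)
for n,z in Z.items():
  for c in("top","side"):
    for r in bot.spot_point(c,n)[:2]: print(n,c,round(r["confidence"],2),np.round(r["uv"]),atz(c,r["uv"],z).round(3))
E
```

```text
main_switch_end top 0.74 [406. 226.] [ 0.504 -0.307  0.051]
main_switch_end side 0.77 [258. 336.] [ 0.502 -0.301  0.051]
left_switch_end top 0.7 [281. 246.] [0.454 0.037 0.051]
left_switch_end side 0.61 [205. 220.] [0.465 0.025 0.051]
middle_switch_end top 0.66 [327. 239.] [ 0.473 -0.089  0.051]
middle_switch_end side 0.77 [215. 253.] [ 0.47  -0.094  0.051]
middle_switch_end side 0.75 [272. 207.] [0.623 0.044 0.051]
right_switch_end top 0.5 [376. 231.] [ 0.493 -0.222  0.051]
right_switch_end side 0.67 [242. 300.] [ 0.494 -0.225  0.051]
blue_mug top 0.6 [272. 183.] [0.627 0.059 0.04 ]
blue_mug side 0.56 [272. 207.] [0.628 0.064 0.04 ]
striped_mug top 0.86 [368. 172.] [ 0.657 -0.21   0.04 ]
striped_mug top 0.68 [375. 228.] [ 0.501 -0.224  0.04 ]
striped_mug side 0.58 [328. 281.] [ 0.656 -0.204  0.04 ]
dotted_mug top 0.78 [322. 179.] [ 0.637 -0.078  0.04 ]
dotted_mug side 0.57 [300. 239.] [ 0.648 -0.072  0.04 ]
tray top 0.59 [319. 201.] [ 0.578 -0.077  0.   ]
tray top 0.48 [375. 233.] [ 0.485 -0.237  0.   ]
tray side 0.42 [300. 237.] [ 0.674 -0.014  0.   ]
coffee_jar top 0.96 [204. 178.] [0.645 0.253 0.   ]
coffee_jar side 0.78 [258. 184.] [0.643 0.254 0.   ]
```

View pics/top0.png

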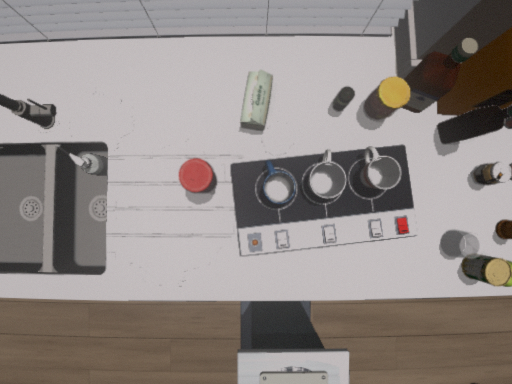

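View pics/side0.png

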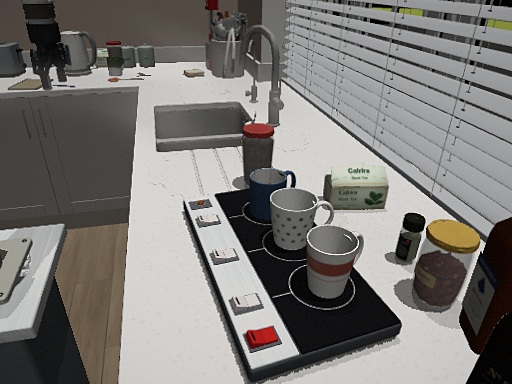

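```bash
python3 - <<'E'
from h import *
P=np.array([[.503,-.304],[.493,-.223],[.4715,-.091],[.459,.031]]);L=np.array([[-.107,-.205],[-.107,-.13],[-.107,0],[-.107,.13]])
a,b=L-L.mean(0),P-P.mean(0);th=np.arctan2((a[:,0]*b[:,1]-a[:,1]*b[:,0]).sum(),(a*b).sum())
R=np.array([[np.cos(th),-np.sin(th)],[np.sin(th),np.cos(th)]]);t=P.mean(0)-R@L.mean(0)
print(th,t,(L@R.T+t).round(4)); o=bot.get_obs(); print(o["clock"],o["eef_pos"],o["tool_rot"],o["joint_pos"],o["ft_force"])
E
```

```text
0.13407255957727657 [ 0.5808141  -0.08165711] [[ 0.5022 -0.2991]
 [ 0.4922 -0.2248]
 [ 0.4748 -0.096 ]
 [ 0.4574  0.0329]]
1.0 [0.12119031 0.48509094 0.25331782] [1.22106987e-01 9.92516944e-01 1.18748342e-05 1.70531326e-05] [ 1.32599502e+00  2.40572752e-01  4.99407346e-03  1.33518991e+00
 -3.09517016e-05  1.57081997e+00] [ 0.14598966  0.24608975 -0.29738578]
```

The top view shows the blue mug on the left zone at about (277,190) and the striped mug on the right. The red main switch is at the right end, about (403,226), and the lamp is at the left end, (255,242). The side view agrees. The network points fit the tray layout to within about 5 mm: main at about (0.502, -0.301), left at about (0.457, 0.034), tray yaw 0.134.

```bash
python3 -m inch '[380,-786,-70,0,0,0.379,0,380,-786,-70,0,0,0.379,0,380,-786,-70,0,0,0.379,0,380,-786,-70,0,0,0.379,0,380,-786,-70,0,0,0.379,0,380,-786,-70,0,0,0.379,0,380,-786,-70,0,0,0.379,0,380,-786,-70,0,0,0.379,0]'; python3 -c "
from h import *
o=bot.get_obs();print(o['clock'],o['eef_pos'],o['tool_rot'],o['grip_width'])"
```

```text
clock: 1.67
eef_pos: [0.2643, 0.1883, 0.2272]
tool_rot: [-0.068, 0.998, 0.0, 0.001]
ft_force: [1.8, 1.4, 0.1]
grip_width: 0.0001
grasp_force: 0.0
1.6667 [0.26430346 0.18833394 0.22721566] [-6.76093516e-02  9.97711638e-01  2.86075662e-04  6.16654439e-04] 0.00011554474485065974
```

```bash
python3 -m inch '[236,-487,-40,0,0,0,0,236,-487,-40,0,0,0,0,236,-487,-40,0,0,0,0,236,-487,-40,0,0,0,0,236,-487,-40,0,0,0,0,236,-487,-40,0,0,0,0,236,-487,-40,0,0,0,0,236,-487,-40,0,0,0,0]'
```

```text
clock: 2.33
eef_pos: [0.4095, -0.1115, 0.2026]
tool_rot: [-0.067, 0.998, -0.0, 0.001]
ft_force: [0.8, 1.2, -0.2]
grip_width: 0.0
grasp_force: 0.0
```

Remaining: about +92, -189. I then descend to z 0.12.

```bash
python3 -m inch '[92,-189,-15,0,0,0,0,92,-189,-15,0,0,0,0,92,-189,-15,0,0,0,0,92,-189,-15,0,0,0,0,92,-189,-15,0,0,0,0,92,-189,-15,0,0,0,0,92,-189,-80,0,0,0,0,92,-189,-80,0,0,0,0]' && python3 -m inch '[0,0,0,0,0,0,0,0,0,0,0,0,0,0]'; python3 - <<'E'
from h import *
im=bot.camera("top");cv2.imwrite("pics/top1.png",cv2.resize(im[170:270,350:450],None,fx=5,fy=5))
im=bot.camera("side");cv2.imwrite("pics/side1.png",cv2.resize(im[230:384,170:370],None,fx=3.5,fy=3.5))
for c in("top","side"):
  for r in bot.spot_point(c,"main_switch_end")[:2]: print(c,r["confidence"],r["uv"],atz(c,r["uv"],.051).round(3))
print(bot.get_obs()["eef_pos"])
E
```

```text
clock: 3.0
eef_pos: [0.5009, -0.2991, 0.1203]
tool_rot: [-0.066, 0.998, 0.0, -0.0]
ft_force: [-1.2, 1.5, -0.6]
grip_width: 0.0003
grasp_force: 0.0
clock: 3.17
eef_pos: [0.4998, -0.2973, 0.1212]
tool_rot: [-0.067, 0.998, 0.001, -0.002]
ft_force: [0.1, 0.7, -0.1]
grip_width: 0.0
grasp_force: 0.0
top 0.68 [404.2, 232.6] [ 0.487 -0.302  0.051]
side 0.89 [255.7, 337.7] [ 0.497 -0.304  0.051]
[ 0.50241707 -0.29866201  0.12502438]
```

View pics/side1.png

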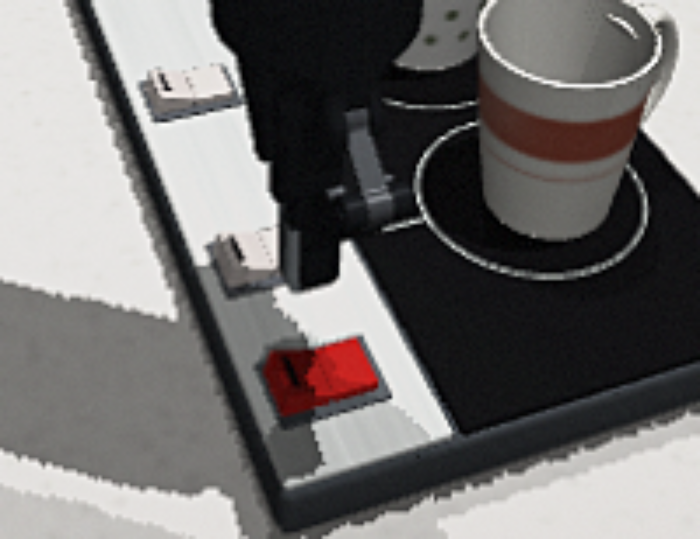

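The crop shows the shut finger over the row. The red rocker's near half is at about (294,380) in the crop, so the aim should shift about 5 mm towards the robot. I lower it step by step.

```bash
python3 -m inch '[-5,-3,-20,0,0,0,0,-5,-3,-40,0,0,0,0,-5,-3,-46,0,0,0,0,-5,-3,-49,0,0,0,0,-5,-3,-52,0,0,0,0,-5,-3,-52,0,0,0,0]'
```

```text
clock: 3.87
eef_pos: [0.4966, -0.3014, 0.0716]
tool_rot: [-0.067, 0.998, -0.0, 0.001]
ft_force: [-0.0, 1.2, 0.3]
grip_width: -0.0
grasp_force: 0.0
```

```bash
python3 -m inch '[0,0,-1,0,0,0,0,0,0,-2,0,0,0,0,0,0,-3,0,0,0,0,0,0,-3,0,0,0,0]'; python3 -m inch '[0,0,-1,0,0,0,0,0,0,-2,0,0,0,0,0,0,-2,0,0,0,0]'
```

```text
clock: 4.2
eef_pos: [0.4964, -0.3016, 0.0688]
tool_rot: [-0.067, 0.998, -0.001, 0.001]
ft_force: [-3.4, -0.3, 7.9]
grip_width: 0.0002
grasp_force: 3.5
clock: 4.45
eef_pos: [0.4964, -0.3017, 0.0687]
tool_rot: [-0.067, 0.998, -0.001, 0.001]
ft_force: [-6.6, 2.1, 17.1]
grip_width: -0.0004
grasp_force: 8.6
```

The height stayed at 0.0687 while the force rose to 17 N, so the rocker is on its stop. I lift and check.

```bash
python3 -m inch '[0,0,30,0,0,0,0,0,0,62,0,0,0,0,-20,160,62,0,0,0,0,-20,160,62,0,0,0,0,-20,160,62,0,0,0,0,-20,160,62,0,0,0,0,-20,160,62,0,0,0,0,-20,160,62,0,0,0,0]'; python3 - <<'E'
from h import *
im=bot.camera("side");cv2.imwrite("pics/side2.png",cv2.resize(im[180:364,160:330],None,fx=3.2,fy=3.2))
bot.camera("top")
for n in("left_switch_end","main_switch_end"):
 for c in("top","side"):
  for r in bot.spot_point(c,n)[:2]: print(n,c,r["confidence"],r["uv"],atz(c,r["uv"],.051).round(3))
print(bot.get_obs()["eef_pos"])
E
```

```text
clock: 5.12
eef_pos: [0.4763, -0.1394, 0.1279]
tool_rot: [-0.069, 0.998, -0.0, 0.0]
ft_force: [0.4, 0.5, 0.3]
grip_width: -0.0001
grasp_force: 0.0
left_switch_end top 0.73 [282.1, 243.9] [0.46  0.034 0.051]
left_switch_end top 0.54 [202.6, 180.9] [0.633 0.25  0.051]
left_switch_end side 0.48 [203.4, 217.8] [0.464 0.034 0.051]
main_switch_end top 0.45 [406.2, 231.5] [ 0.49  -0.308  0.051]
main_switch_end side 0.75 [253.8, 338.1] [ 0.495 -0.304  0.051]
[ 0.47626992 -0.14233277  0.12741803]
```

View pics/side2.png

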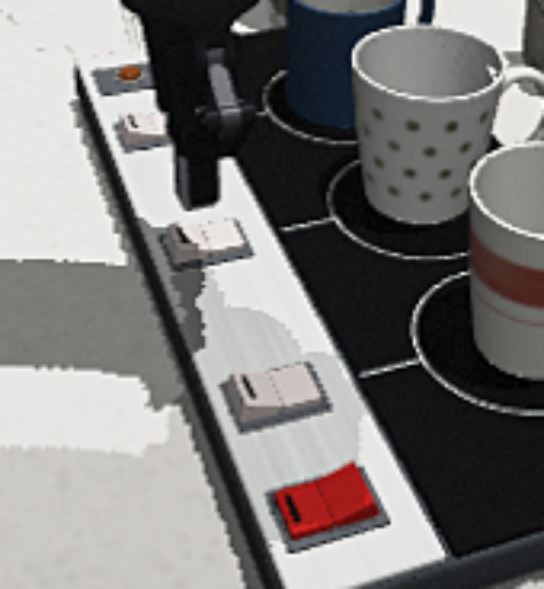

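The red rocker's far half at (350,490) now stands up and its near half lies level, so main is on. The white ones are still off. Next is the left switch at about (0.456, 0.033).

```bash
python3 -m inch '[-20,174,0,0,0,0,0,-20,174,0,0,0,0,0,-20,174,0,0,0,0,0,-20,174,0,0,0,0,0,-20,174,0,0,0,0,0,-20,174,-20,0,0,0,0,-20,174,-35,0,0,0,0,-20,174,-35,0,0,0,0]'; python3 - <<'E'
from h import *
im=bot.camera("side");cv2.imwrite("pics/side3.png",cv2.resize(im[150:270,160:300],None,fx=4,fy=4))
print(bot.get_obs()["eef_pos"])
E
```

```text
clock: 6.08
eef_pos: [0.4542, 0.0323, 0.0901]
tool_rot: [-0.067, 0.998, -0.0, -0.003]
ft_force: [-1.0, 0.5, -0.3]
grip_width: -0.0002
grasp_force: 0.0
[0.4548817  0.03209638 0.09125643]
```

View pics/side3.png

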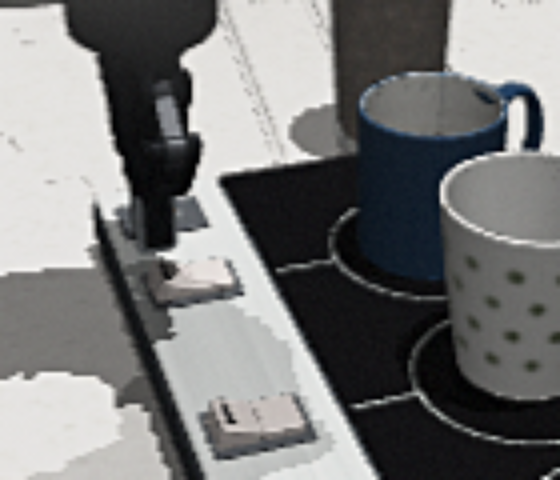

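The finger hangs over the near half of the left white rocker, around (155,245) in the crop, with the rocker's near half at about (172,283). I shift 3 mm forward and press.

```bash
python3 -m inch '[3,-2,0,0,0,0,0,3,-2,-15,0,0,0,0,3,-2,-19,0,0,0,0,3,-2,-22,0,0,0,0,3,-2,-24,0,0,0,0,3,-2,-24,0,0,0,0,3,-2,-24,0,0,0,0]'; python3 -m inch '[0,0,-1,0,0,0,0,0,0,-2,0,0,0,0,0,0,-2,0,0,0,0]'
```

```text
clock: 6.72
eef_pos: [0.4595, 0.0309, 0.069]
tool_rot: [-0.067, 0.998, 0.0, 0.001]
ft_force: [0.4, 0.0, -0.8]
grip_width: 0.0
grasp_force: 0.0
clock: 6.97
eef_pos: [0.4596, 0.0309, 0.0686]
tool_rot: [-0.067, 0.998, -0.0, 0.001]
ft_force: [-5.1, -0.9, 15.3]
grip_width: 0.0001
grasp_force: 7.8
```

Same stop height (0.0686) and 15 N. I lift well clear and check.

```bash
python3 -m inch '[0,0,35,0,0,0,0,0,0,75,0,0,0,0,-20,0,115,0,0,0,0,-60,30,130,0,0,0,0,-90,60,150,0,0,0,0,-90,60,150,0,0,0,0,-90,60,150,0,0,0,0,-90,60,150,0,0,0,0]'; python3 - <<'E'
from h import *
im=bot.camera("side");cv2.imwrite("pics/side4.png",cv2.resize(im[150:364,160:370],None,fx=2.8,fy=2.8))
E
```

```text
clock: 7.63
eef_pos: [0.3693, 0.0915, 0.2174]
tool_rot: [-0.068, 0.998, 0.0, 0.002]
ft_force: [0.5, -1.0, -0.6]
grip_width: -0.0003
grasp_force: 0.0
```

View pics/side4.png

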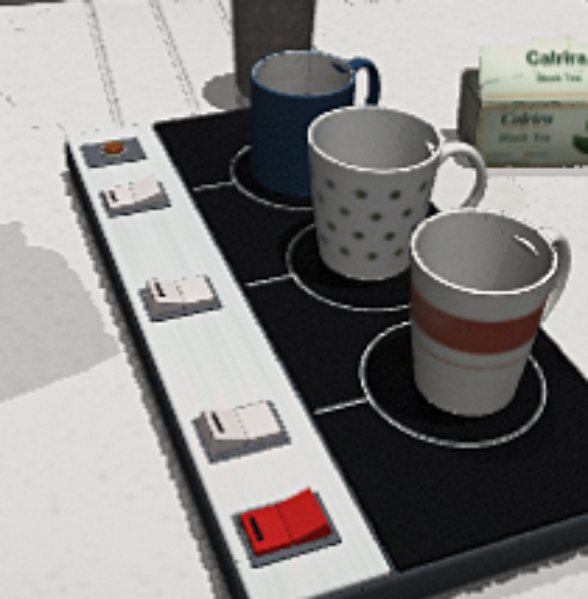

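The red rocker (285,520) and the left white rocker (137,192) both have their far ends raised, so they are on. The middle (180,297) and right (245,427) rockers are off, and the mugs have not moved.

```bash
python3 -c "
from workcell import bot
print(bot.job_done())"
```

```text
the job is handed in; nothing more can be done
None
```

I pressed the red main switch on first and then the left white switch in front of the blue mug; the last picture shows both on, the other two white switches off and the mugs in place, and the job is handed in (no verdict was returned).

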